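# Tap a board home in the jig and press the toggle clamp shut

## Robot

A 6-joint arm with a two-finger parallel gripper is mounted at the origin on a cart in front of the work surface, level with it; the furniture and walls round the work are solid. World frame = base frame: x ahead of the robot, y to its left, z up, the work surface at z = 0. Lengths are in m, angles in rad, forces in N, time in s.
With the tool pointing down it reaches from about 0.35 to 0.775 m from the base axis. Payload 5.5 kg.
Tool frame: the origin (TCP) lies midway between the tips of the shut fingers; the grasp point (between the pads) lies 19 mm behind it; x points along the fingers, y is the direction in which the jaws open and shut, and the axes are right-handed (so a half turn about x gives the same grasp; the last joint's range is limited). The gripper opens to 85 mm and grips with 20 to 120 N. Pads are 22 mm wide; open, the fingers measure 114 mm over their backs; the gripper's body (76 mm by 85 mm) begins 54 mm behind the grasp point. The pads swing forward as they close: fully open they stand 13 mm farther back than shut.
Start: joints at [-0.14, 0.313, 0.046, 1.304, 0, 1.431], TCP at [0.575, -0, 0.193] pointing down, gripper open.
Joint ranges: [-2.76, 2.76], [-0.86, 1.69], [-1.03, 1.26], [-2.2, 2.34], [-1.47, 1.5], [-3.14, 3.14]. Speed limits (rad/s): [2.57, 2.57, 3.14, 3.14, 3.14, 3.14].

## Interface

Orientations are given as a unit quaternion [w, x, y, z].
In Python, from workcell import env, optics, order, models gives the robot as it stands. The module is installed in compiled form; this text tells all that it offers.
- The arm moves only by the tool servo_tool, never from a script. Its argument "moves" is a list of rows, each a list of 5 numbers: the shift along the tool's x, y, z in cm, then the turn about the tool's x in rad, then the closure, from -1 (fully open) to 1 (shut). A call has exactly 10 rows; each row shifts and turns the commanded pose from where the row before left it, along the tool's axes as they then stand; what a row does not reach is not made up. A row lasts 1/8 s, in which the tool goes at most 62.5 mm and 10.7 degrees, less where a joint would pass 70% of its speed; a pose out of reach is approached as far as the arm can. A call is refused whole if a number of a shift passes 6.25 or a number of a turn 0.188, either way. A call with a gripper value outside its range is refused whole. The fingers move at their own pace and stop on an object; "grip_force" is the grip in N (left out, the last holds). Time passes only in rows, so rows that do not move let the fingers close, or fill a call up. It gives the time, the measured TCP pose, the force and the opening at its end, in the units of the state.
- env.get_state(): the state, without advancing time (a new reading comes with each control period).
- optics.read_camera(name): name is "scene" or "side" or "wrist"; returns a dict with "pixels" (400x640x3 uint8, blue, green, red), "vertical_fov" (degrees; the focal length in pixels is half the picture's height over the tangent of half this angle, whatever the lens; pixels are square), "cx", "cy" (the principal point, pixels), "extrinsics" (4x4, takes a point from world to camera coordinates). Camera axes: x right, y up, looking along -z (the intrinsics and any distortion apply to the point x, -y, -z); pixel columns grow to the right and rows downward; lengths in m; the calibration is good to about 2 mm. A picture is of the moment at which its call begins. There is no depth.
- order.hand_in(): hands the job in, once; it reports no verdict.
Trained networks look in a picture, given as the dict that the camera call returned (one of the last four; its "shot" number tells which), for a name from the list of things; names that differ only in an ending like _2 or _b are one class to them, and where a whole thing is asked for, a point or a joint stands for the part that bears it (a point fixed in the world has none). Each returns a list of dicts, best first, with "conf" (0 to 1); they miss things now and then, are a little off and sometimes report something else, mostly with a low value. They report only what shows in the picture. A call takes as long as a camera call.
- models.outline_of(name, picture): "pixels" (400x640 bool, what is visible of it) and "location" ([column, row] in pixels, amid what is visible of it).
- models.pinpoint(name, picture): "location" ([column, row] in pixels: a listed point, or the origin of a listed thing).
The state is a dict: "clock": time; "joint_pos": joint angles; "qvel": joint speeds; "tau": joint torques, N m; "tcp_pos": TCP position; "orientation": TCP orientation; "wrist_force": force on the tool from outside, world axes, zero at the start; "ft_torque": the same for the moment, N m; "finger_gap": finger opening in m.
Only numpy, scipy, OpenCV 4.12 (cv2) and the standard library are available. Lean on these libraries where they do the work, as an engineer would, in place of code of your own. Each camera call takes 0.05 s, during which the arm holds its last target.

## Task

Set the board in the jig for drilling, using light pushes of the fingertips and never lifting it: first push its near long edge until the board sits flush along the whole fence, then tap its free end to slide it along until it meets the end stop, and last press the orange handle fully down so that the clamp holds the board there. Leave the other things on the bench where they are.

Things in the scene. Friction and masses are not known exactly. Their poses are not given: they have to be found in the camera images.
- jig: Wooden jig fixed to the bench, plywood base 195 x 380 x 15 mm spanning x -110 to +85, y -190 to +190 mm of its frame; top at z = 15 mm. Origin on the bench surface; x points to the fence (roughly away from the robot), y along the fence to the end stop and clamp (roughly to the robot's left), z up.
- fence (a point): Middle of the fence's straight face, which looks to the jig's -x: x = 45, y = -49, z = 24 mm of the jig's frame. The fence is a wood strip, 18 mm high above the base, 222 mm long (y = -160 to +62 mm).
- end_stop (a point): Middle of the end stop's face, which looks to the jig's -y: x = -6, y = 70, z = 24 mm of the jig's frame. A wood block 18 mm high above the base, 90 mm wide (x = -51 to +39 mm), at the clamp's end of the fence.
- board: The workpiece: a plain wood board, 90 mm (its x) x 150 mm (its y) x 22 mm, about 0.2 kg, loose, lying flat on the jig's base; origin at the centre of its underside, axes roughly those of the jig. It slides at 1 to 4 N and starts about 8 to 45 mm short of both fence and end stop and a little askew. Its free end is the one away from the stop.
- board_mid (a point): The middle of that board (half-way up, 11 mm above its underside). Fully home against fence and stop it lies at x = 0, y = -5, z = 26 mm of the jig's frame.
- clamp_handle (a joint): Angle of the clamp's orange handle about its hinge: 0 = fully down, level, pointing along the jig's +y, against a hard stop; it starts open at 0.55 to 0.8 rad, slanting up and away from the board. It stays where it is left. Pressing it down takes 2 N, and up to 12 N for the last 0.06 rad, at 60 mm from the hinge; it lowers the clamp's arm.
- handle_hinge (a point): Hinge of the clamp's handle, its axis parallel to the jig's x: x = 0, y = 146, z = 41 mm of the jig's frame, on the steel clamp bolted to the base beyond the end stop.
- handle_end (a point): Tip of the orange handle, 116 mm from its hinge. The orange grip is the last 80 mm of the handle, 12 mm wide and 14 mm thick; its upper side is 10 mm above the line from the hinge.
- clamp_foot: The clamp's black rubber foot, 20 mm across, under the end of the clamp's arm; origin at the middle of its underside. With the handle down it presses on the board at x = 0, y = 45 mm of the jig's frame, sprung, with about 5 N. The arm stands raised, up to 130 mm above the base, until then.
- marker: White paint marker with a green cap, 141 mm long, lying on the bench; stands by, to be left alone. Origin at the centre of its underside.
- clamp_loose: Loose wooden spring clamp, 142 mm long, lying on the bench (not part of the jig); stands by, to be left alone. Origin at the centre of its underside.
- paint_tube: Half-squeezed white paint tube with a black cap, 91 mm long, 21 mm high, lying on the bench; stands by, to be left alone. Origin at the centre of its underside.

How it is judged:
On the way, in this order (a step that is already met when the one before it is completed fails the run):
1. the board lies flush along the fence (x of board_mid in the frame of jig above -0.003 m and angle between the x axis of board and the x axis of jig, either way round below 0.035 rad), for 0.1 s.
2. the board's end meets the end stop, still flush along the fence (all of step 1 and y of board_mid in the frame of jig above -0.008 m), for 0.1 s.
3. the clamp is pressed shut on the board (value of joint clamp_handle below 0.05 rad and contact force between clamp_foot and board above 2 N), for 0.2 s.
At the end, for the whole second after the job is handed in: The board lies flat and still on the jig, within 3 mm of the fence and within 2 degrees of parallel to it, within 3 mm of the end stop, and the clamp's handle is down (below 0.05 rad) with its rubber foot pressing on the board with more than 2 N (all of step 2 and all of step 3 and z of board_mid in the frame of jig below 0.03 m and linear speed of board below 0.02 m/s); the robot touches nothing.
It fails at once if the board is lifted or tipped off the jig (z of board_mid in the frame of jig above 0.036 m or angle between board's own z axis and vertical above 0.15 rad).
It fails at once if the board is pushed harder than a light tap (over 45 N) (contact force between the fingers and board above 45 N).
It fails at once if the clamp handle is slammed (over 60 N) (contact force between the fingers and clamp_handle above 60 N).
It fails at once if a bystander is shifted by more than 30 mm (distance of any of marker, clamp_loose, paint_tube from where it was at the start of the episode above 0.03 m).
It also fails if it takes over 64 s, if anything falls off the work surface, if the arm or the gripper's body presses on something with over 40 N, if the wrist force passes 120 N, or if a joint passes its speed limit or range.

## Working session

There is one attempt and no reset: what is moved stays moved. The work goes in short steps, Python scripts to look and compute and a tool call to move; the robot and the scene stay as the last step left them, time stands still between calls to the robot, and variables do not carry over. Pictures are saved under pics/ and viewed, and the job is handed in when it is done.

Besides the shell and the picture viewer there is one more tool, called after "Emit:" as name(argument=value, ...) on one line, values as JSON. servo_tool: Moves the arm, as the interface text tells. Its arguments: {"type":"object","properties":{"moves":{"type":"array"},"grip_force":{"type":"number"}},"required":["moves"]}

```bash
mkdir -p pics
cat > h.py <<'E'
import numpy as np, cv2
from workcell import env, optics, order, models
def cam(n,save=None):
    p=optics.read_camera(n)
    if save: cv2.imwrite('pics/'+save,p['pixels'])
    return p
def K(p):
    f=200/np.tan(np.radians(p['vertical_fov'])/2); return f,p['cx'],p['cy']
def proj(p,X):
    X=np.atleast_2d(X);E=np.array(p['extrinsics']);c=X@E[:3,:3].T+E[:3,3]
    f,cx,cy=K(p);return np.c_[cx+f*c[:,0]/-c[:,2],cy+f*-c[:,1]/-c[:,2]]
def ray(p,uv):
    E=np.array(p['extrinsics']);f,cx,cy=K(p);R=E[:3,:3]
    d=R.T@np.array([(uv[0]-cx)/f,-(uv[1]-cy)/f,-1]);return -R.T@E[:3,3],d
def atz(p,uv,z):
    o,d=ray(p,uv);return o+d*(z-o[2])/d[2]
E
python3 - <<'E'
from h import *
s=env.get_state();print(s)
for n in ['scene','side','wrist']:
    p=cam(n,n+'0.png');print(n,{k:v for k,v in p.items() if k!='pixels'})
    for t in ['jig','fence','end_stop','board','board_mid','handle_hinge','handle_end','clamp_foot','marker','clamp_loose','paint_tube']:
        try:
            r=models.pinpoint(t,p);print(t,[(np.round(q['location'],1),round(q['conf'],2)) for q in r[:2]])
        except Exception as e: print(t,e)
print(env.get_state()['clock'])
E
```

```text
{'clock': 0.0, 'joint_pos': array([-1.39577137e-01,  3.14007681e-01,  4.49510120e-02,  1.30355673e+00,
       -1.82080254e-05,  1.43120274e+00]), 'qvel': array([ 4.12155830e-04, -6.18067198e-05, -7.36564794e-04,  5.61324109e-04,
        6.34280733e-04, -5.90211838e-04]), 'tau': array([-2.90074182e-03, -4.80629075e+01,  2.98531097e+01,  1.95313990e-02,
       -3.83516899e-04, -4.27451073e-05]), 'tcp_pos': array([5.74425042e-01, 7.80775703e-05, 1.92493328e-01]), 'orientation': array([ 0.49949473,  0.49960389,  0.50051309, -0.50038746]), 'wrist_force': array([-0.05511674,  0.73612955, -0.17462643]), 'ft_torque': array([-0.00643186,  0.01749343,  0.03622828]), 'finger_gap': 0.08537054199527974}
scene {'vertical_fov': 48.584533986320665, 'cx': 311.0117952172535, 'cy': 203.78525845857718, 'extrinsics': array([[ 0.97471851, -0.22309969, -0.012262  , -0.49731802],
       [ 0.20428033,  0.8675768 ,  0.45340935,  0.09215112],
       [-0.09051726, -0.44445137,  0.89121805, -1.40500395],
       [ 0.        ,  0.        ,  0.        ,  1.        ]]), 'shot': 1}
jig [(array([359.8, 208.2]), 0.75)]
[... 1572 characters left out ...]
-01],
       [ 5.96605330e-04,  9.48868599e-01, -3.15670754e-01,
         4.09175953e-02],
       [ 1.49832052e-03,  3.15669608e-01,  9.48867985e-01,
        -3.80622360e-01],
       [ 0.00000000e+00,  0.00000000e+00,  0.00000000e+00,
         1.00000000e+00]]), 'shot': 3}
jig []
fence [(array([344.3, 307.6]), 0.43)]
end_stop [(array([343.8, 307.9]), 0.55)]
board [(array([314.3, 361.5]), 0.89)]
board_mid [(array([308.9, 370.4]), 0.9), (array([356.8, 360.7]), 0.25)]
handle_hinge [(array([363.9, 265.7]), 0.95)]
handle_end [(array([404.8, 229.5]), 0.58)]
clamp_foot [(array([355.4, 359.4]), 0.43)]
marker [(array([344.6, 307.6]), 0.29)]
clamp_loose [(array([141.1, 381.1]), 0.6)]
paint_tube []
1.8
```

View pics/scene0.png

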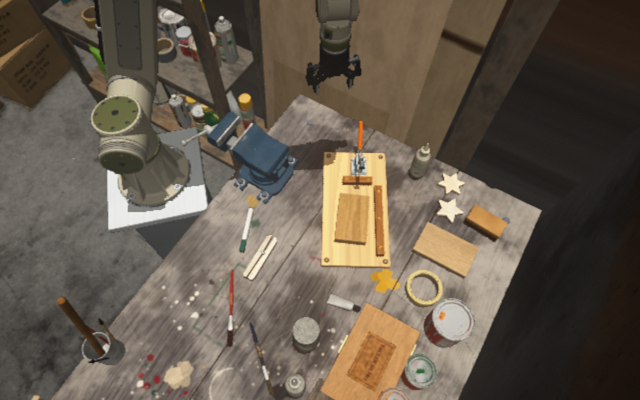

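View pics/side0.png

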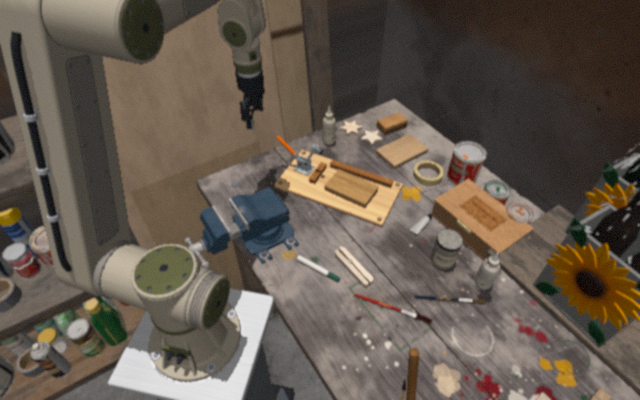

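View pics/wrist0.png

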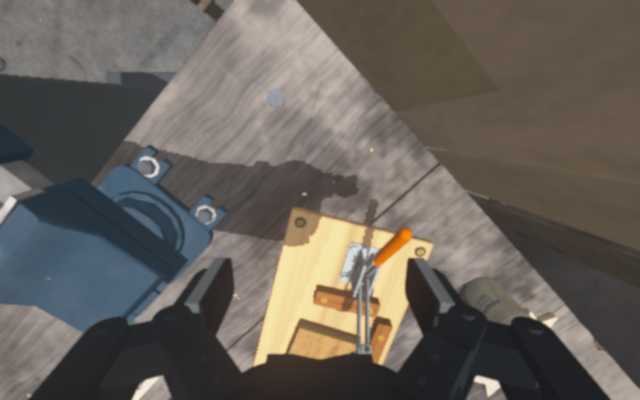

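Run:
```python
from h import *
p=cam('scene');q=cam('side')
print(p['pixels'].shape, proj(p,env.get_state()['tcp_pos']),proj(q,env.get_state()['tcp_pos']))
a=cv2.resize(p['pixels'][110:280,290:420],None,fx=4.5,fy=4.5,interpolation=cv2.INTER_CUBIC)[:600*2]
cv2.imwrite('pics/sc1.png',cv2.resize(p['pixels'][140:272,310:400],None,fx=4.5,fy=4.5,interpolation=cv2.INTER_CUBIC))
cv2.imwrite('pics/si1.png',cv2.resize(q['pixels'][125:230,265:415],None,fx=5,fy=5,interpolation=cv2.INTER_CUBIC))
# estimate from points
from scipy.optimize import least_squares
obs=[(p,(375.8,222),(45,-49,24)),(p,(356.7,184),(-6,70,24)),(p,(358.6,157.3),(0,146,41)),
(q,(357.2,174.6),(45,-49,24)),(q,(316.9,172.5),(-6,70,24)),(q,(300,163.2),(0,146,41))]
def T(v,X): c,s=np.cos(v[2]),np.sin(v[2]);X=np.array(X)/1000.;return np.r_[v[0]+c*X[0]-s*X[1],v[1]+s*X[0]+c*X[1],X[2]]
f=lambda v:np.concatenate([proj(c,T(v,X))[0]-u for c,u,X in obs])
r=least_squares(f,[.6,-.1,0],loss='soft_l1');print(r.x,np.round(r.fun,1))
for c in(p,q): print(np.round(proj(c,[T(r.x,X) for X in [(-110,-190,15),(-110,190,15),(85,190,15),(85,-190,15)]]),1))
print(atz(p,(350.5,217.7),.026),atz(q,(354.9,188.6),.026))
```

```text
(400, 640, 3) [[331.99052619 101.23219326]] [[256.28267208 133.25832429]]
[ 0.60044066 -0.25799853 -0.23929518] [-0.2 -3.9  0.2 -1.2 -0.2  1.4  0.7  0.2  2.2  1.2 -0.5 -1.1]
[[322.6 264.5]
 [322.9 151.4]
 [383.9 151.7]
 [392.1 265.1]]
[[381.7 223.3]
 [272.5 184.6]
 [299.7 149.2]
 [401.7 181.9]]
[ 0.56095505 -0.29893269  0.026     ] [ 0.5654793  -0.31619602  0.026     ]
```

```bash
ls pics
```

```text
sc1.png
scene0.png
si1.png
side0.png
wrist0.png
```

View pics/sc1.png

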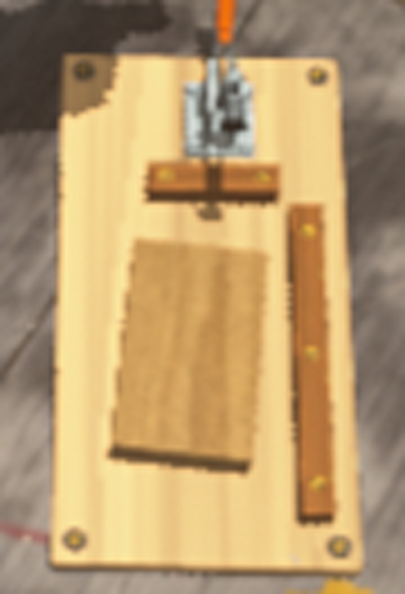

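View pics/si1.png

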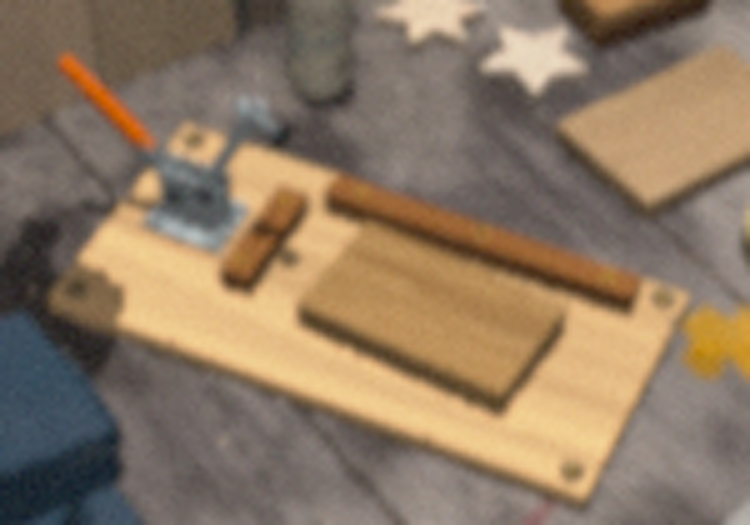

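```bash
cat >> h.py <<'E'
from scipy.optimize import least_squares
def T(v,X):
    c,s=np.cos(v[2]),np.sin(v[2]);X=np.atleast_2d(X)/1000.
    return np.c_[v[0]+c*X[:,0]-s*X[:,1],v[1]+s*X[:,0]+c*X[:,1],X[:,2]]
def Ti(v,P):
    c,s=np.cos(v[2]),np.sin(v[2]);d=np.atleast_2d(P)-[v[0],v[1],0]
    return np.c_[c*d[:,0]+s*d[:,1],-s*d[:,0]+c*d[:,1],d[:,2]]*1000
def fit(obs,v0):
    f=lambda v:np.concatenate([(proj(c,T(v,X))-np.array(u)).ravel() for c,u,X in obs])
    return least_squares(f,v0,loss='soft_l1')
E
python3 - <<'E'
from h import *
p=cam('scene');q=cam('side')
S=lambda a:np.array(a)/4.5+[310,140]-.4
D=lambda a:np.array(a)/5+[265,125]-.4
J=[(-110,-190,15),(-110,190,15),(85,190,15),(85,-190,15)]
js=(p,S([(52,561),(63,57),(336,57),(362,561)]),J)
jd=(q,D([(582,495),(47,295),(190,122),(690,288)]),J)
m=[(p,[(375.8,222),(356.7,184),(358.6,157.3)],[(45,-49,24),(-6,70,24),(0,146,41)]),(q,[(316.9,172.5),(300,163.2)],[(-6,70,24),(0,146,41)])]
B=[(-45,-75,37),(-45,75,37),(45,75,37),(45,-75,37)]
bs=(p,S([(113,449),(137,240),(268,255),(250,462)]),B)
bd=(q,D([(500,398),(302,310),(372,222),(563,318)]),B)
for nm,o in (('scene',([js],[bs])),('side',([jd],[bd])),('both',([js,jd]+m,[bs,bd]))):
    j=fit(o[0],[.6,-.26,-.24]);b=fit(o[1],[.56,-.3,-.24])
    print(nm,j.x.round(4),np.round(j.fun,1));print(b.x.round(4),np.round(b.fun,1),'in jig',Ti(j.x,[*b.x[:2],.026]).round(1),(b.x[2]-j.x[2]).round(3))
E
```

```text
scene [ 0.5986 -0.2581 -0.2533] [-0.1 -0.2 -0.4 -1.2 -0.  -0.1  0.5  1.4]
[ 0.5645 -0.3031 -0.3542] [-0.5 -0.3 -0.6 -0.   0.4 -0.1  0.7  0.4] in jig [[-21.8 -52.1  26. ]] -0.101
side [ 0.6024 -0.2614 -0.2631] [ 0.5  0.1 -0.3 -0.4 -0.8 -0.6  0.4  0.5]
[ 0.5613 -0.3043 -0.3837] [ 0.1  0.9 -1.  -1.  -0.2  0.5  1.4 -0.6] in jig [[-28.5 -52.1  26. ]] -0.121
both [ 0.5994 -0.2594 -0.2543] [ 0.2  0.2 -0.  -0.9  0.4  0.2  0.9  1.8  0.3  0.5 -1.1  0.6 -2.   0.1
 -0.4  0.7 -0.7 -3.2  0.3 -0.8  0.3  1.9  2.6  1.2  0.1 -1.2]
[ 0.5636 -0.3035 -0.3641] [-1.  -0.3 -0.6  0.   0.4  0.2  0.2  0.7  0.4  0.1 -1.1 -1.1 -0.8  0.1
  1.2 -1.6] in jig [[-23.6 -51.7  26. ]] -0.11
```

Emit:
servo_tool(moves=[[0,-1.5,4.7,0,-1],[0,-1.5,4.7,0,-1],[0,-1.5,4.7,0,-1],[0,-1.5,4.7,0,-1],[0,-1.5,4.7,0,-1],[0,-1.5,4.7,0,-1],[0,0,0,-0.1,-1],[0,0,0,0,-1],[0,0,0,0,-1],[0,0,0,0,-1]])

```text
clock: 3.25
tcp_pos: [0.4853, -0.2814, 0.1935]
orientation: [0.525, 0.474, 0.524, -0.474]
wrist_force: [-0.1, 1.1, 0.2]
finger_gap: 0.0853
```

Run:
```python
from h import *
p=cam('wrist','w1.png')
v=[.5994,-.2594,-.2543];b=[.5636,-.3035,-.3641]
print(proj(p,T(v,[(-110,-190,15),(-110,190,15),(85,190,15),(85,-190,15),(45,62,33),(45,-160,33),(-51,70,33),(39,70,33)])).round(0))
print(proj(p,T(b,[(-45,-75,37),(-45,75,37),(45,75,37),(45,-75,37)])).round(0))
```

```text
[[280. 264.]
 [399. -56.]
 [567.  22.]
 [410. 306.]
 [481. 127.]
 [396. 288.]
 [406.  88.]
 [480. 118.]]
[[321. 236.]
 [382. 123.]
 [451. 160.]
 [384. 264.]]
```

View pics/w1.png

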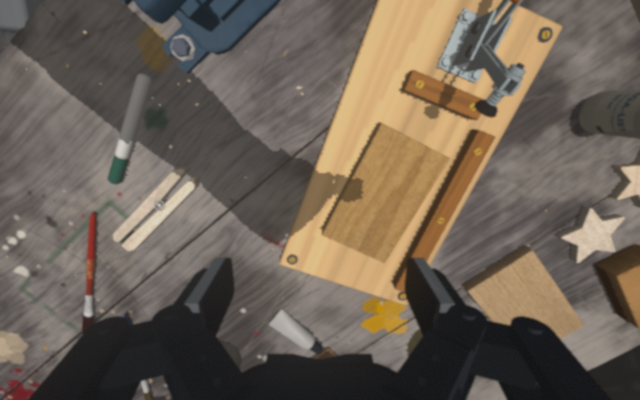

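Run:
```python
from h import *
p=cam('wrist')
im=cv2.resize(p['pixels'][60:310,270:570],None,fx=2.4,fy=2.4,interpolation=cv2.INTER_CUBIC);cv2.imwrite('pics/w2.png',im)
```

```text
(no output)
```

View pics/w2.png

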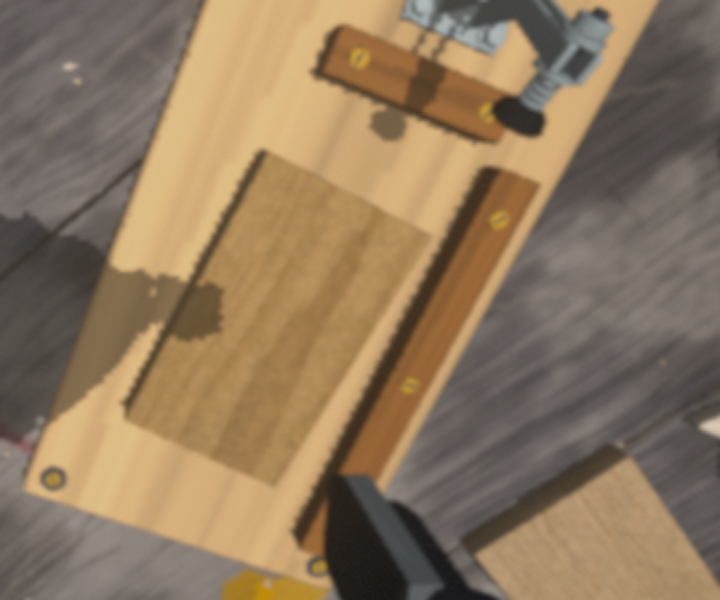

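Run:
```python
from h import *
p=cam('wrist')
W=lambda a:np.array(a)/2.4+[270,60]-.3
j=fit([(p,W([(25,490),(497,168),(500,136),(328,73)]),[(-110,-190,15),(45,62,33),(39,70,33),(-51,70,33)])],[.6,-.26,-.25])
b=fit([(p,W([(128,413),(265,152),(432,238),(275,487)]),[(-45,-75,37),(-45,75,37),(45,75,37),(45,-75,37)])],[.56,-.3,-.36])
print(j.x.round(4),j.fun.round(1),b.x.round(4),b.fun.round(1),Ti(j.x,[*b.x[:2],.026]).round(1),b.x[2]-j.x[2])
s=env.get_state();print(s['tcp_pos'],Ti(j.x,s['tcp_pos']),s['joint_pos'])
```

```text
[ 0.5985 -0.2612 -0.2547] [-1.1  1.2  3.1 -1.   0.7  3.4 -1.9 -0.7] [ 0.5628 -0.3025 -0.3495] [-2.4  3.7  0.5 -0.7  0.4 -0.8 -0.   0.9] [[-24.1 -48.9  26. ]] -0.0948089744397323
[ 0.48529559 -0.2815113   0.19349611] [[-104.39798162  -48.14167845  193.49610987]] [-6.68744187e-01  2.85664719e-01  8.45566850e-03  1.29336340e+00
  2.90318780e-05  8.01481096e-01]
```

Emit:
servo_tool(moves=[[0,0,0,-0.188,-1],[0,0,0,-0.188,-1],[0,0,0,-0.188,-1],[0,0,0,-0.188,-1],[0,0,0,-0.188,-1],[0,0,0,-0.188,-1],[3,0,0,-0.088,-1],[5,0,0,0,-1],[5,0,0,0,-1],[0,0,0,0,-1]])

```text
clock: 4.65
tcp_pos: [0.482, -0.2793, 0.0598]
orientation: [0.699, 0.092, 0.704, -0.089]
wrist_force: [-1.3, 0.2, -0.0]
finger_gap: 0.0854
```

Run:
```python
from h import *
v=[.599,-.2605,-.255]
s=env.get_state();print(s['tcp_pos'],Ti(v,s['tcp_pos']),s['orientation'])
p=cam('wrist','w3.png')
```

```text
[ 0.48203095 -0.279314    0.05983037] [[-108.44090987  -47.71052011   59.83036865]] [ 0.69864569  0.09237663  0.70384358 -0.08924666]
```

View pics/w3.png

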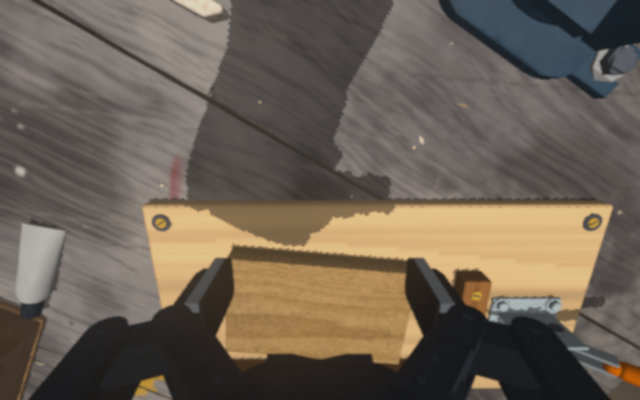

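Emit:
servo_tool(moves=[[2.5,0,0,0,-1],[1.8,0,0,0,-1],[0,0,0,0,-1],[0,0,0.5,0,-1],[0,0,0.5,0,-1],[0,0,0.4,0,-1],[0,0,0.4,0,-1],[0,0,0.4,0,-1],[0,0,0.4,0,-1],[0,0,0,0,-1]])

```text
clock: 5.95
tcp_pos: [0.5105, -0.2888, 0.0203]
orientation: [0.701, 0.091, 0.701, -0.091]
wrist_force: [0.8, 0.9, -0.0]
finger_gap: 0.0854
```

Run:
```python
from h import *
v=[.599,-.2605,-.255]
s=env.get_state();print(s['tcp_pos'],Ti(v,s['tcp_pos']),s['wrist_force'])
p=cam('side');q=cam('scene')
a=cv2.resize(p['pixels'][125:230,265:415],None,fx=4,fy=4,interpolation=cv2.INTER_CUBIC)
cv2.imwrite('pics/s4.png',a)
cv2.imwrite('pics/c4.png',cv2.resize(q['pixels'][140:272,310:400],None,fx=4.5,fy=4.5,interpolation=cv2.INTER_CUBIC))
```

```text
[ 0.51050881 -0.28876159  0.02033561] [[-78.50081799 -49.66919962  20.33560924]] [ 7.84446425e-01  8.89494760e-01 -6.45634123e-04]
```

View pics/s4.png

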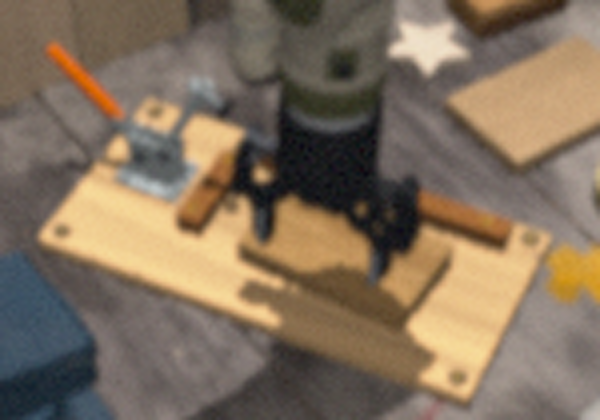

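View pics/c4.png

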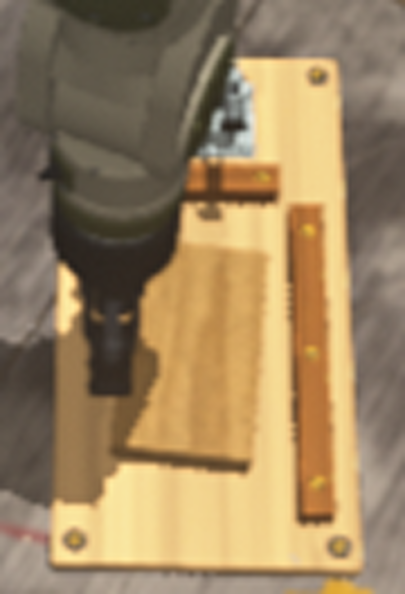

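Run:
```python
from h import *
v=[.599,-.2605,-.255]
q=cam('side')
for uv in [(375,280),(260,242)]:
  for z in (.025,.033,.04,.05): print(z,Ti(v,atz(q,np.array(uv)/4+[265,125],z)).round(0))
```

```text
0.025 [[-38. -84.  25.]]
0.033 [[-45. -86.  33.]]
0.04 [[-51. -89.  40.]]
0.05 [[-60. -92.  50.]]
0.025 [[-41.  16.  25.]]
0.033 [[-48.  13.  33.]]
0.04 [[-54.  10.  40.]]
0.05 [[-63.   6.  50.]]
```

Emit:
servo_tool(moves=[[0,0,-1,0,-1],[0,0,-1,0,-1],[0,0,0,0,-1],[0.5,0,0,0,-1],[0.3,0,0,0,-1],[0.2,0,0,0,-1],[0.2,0,0,0,-1],[0,0,0,0,-1],[0,0,0,0,-1],[0,0,0,0,-1]])

```text
clock: 7.35
tcp_pos: [0.4909, -0.2836, 0.0085]
orientation: [0.701, 0.091, 0.701, -0.091]
wrist_force: [-0.2, -0.4, 0.1]
finger_gap: 0.0858
```

Run:
```python
from h import *
v=[.599,-.2605,-.255]
s=env.get_state();print(s['tcp_pos'],Ti(v,s['tcp_pos']),s['wrist_force'])
p=cam('side');q=cam('scene')
a=cv2.resize(p['pixels'][145:230,295:395],None,fx=6,fy=6,interpolation=cv2.INTER_CUBIC)
cv2.imwrite('pics/s5.png',a)
```

```text
[ 0.49094979 -0.28360123  0.00851551] [[-98.72903791 -49.60938441   8.51550731]] [-0.16520852 -0.43453361  0.07713646]
```

View pics/s5.png

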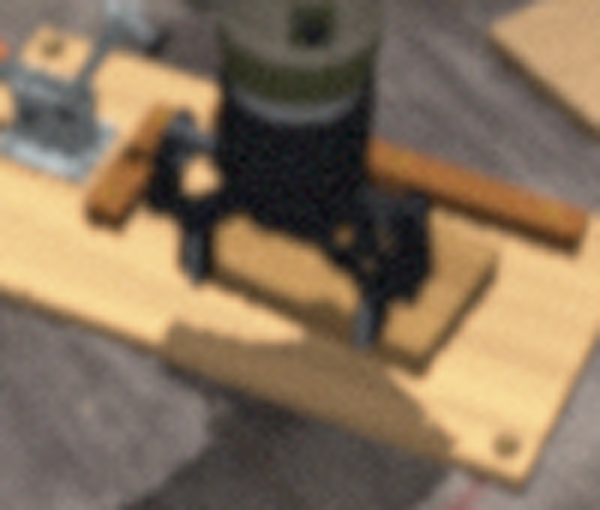

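Run:
```python
from h import *
v=[.599,-.2605,-.255]
q=cam('side')
for uv in [(368,345),(197,280)]:
  for z in (.015,.022,.03,.04,.05): print(z,Ti(v,atz(q,np.array(uv)/6+[295,145],z)).round(0))
print(env.get_state()['wrist_force'])
```

```text
0.015 [[-62. -87.  15.]]
0.022 [[-68. -89.  22.]]
0.03 [[-75. -91.  30.]]
0.04 [[-84. -94.  40.]]
0.05 [[-92. -97.  50.]]
0.015 [[-60.  14.  15.]]
0.022 [[-66.  12.  22.]]
0.03 [[-73.   8.  30.]]
0.04 [[-81.   5.  40.]]
0.05 [[-90.   1.  50.]]
[0.11776688 0.46030021 0.06337991]
```

Emit:
servo_tool(moves=[[-3,0,0,0,-1],[0,0,0,0,1],[0,0,0,0,1],[0,0,0,0,1],[0,0,0,0,1],[0,0,0,0,1],[0,0,0,0,1],[0,0,0,0,1],[0,0,0,0,1],[0,0,0,0,1]], grip_force=20)

```text
clock: 8.75
tcp_pos: [0.4909, -0.2835, 0.0384]
orientation: [0.701, 0.091, 0.701, -0.091]
wrist_force: [-0.3, -0.6, -0.8]
finger_gap: 0.0001
```

Run:
```python
from h import *
v=[.599,-.2605,-.255]
s=env.get_state();t=s['tcp_pos'];print(t,Ti(v,t),s['wrist_force'],s['finger_gap'])
p=cam('side');w=cam('wrist','w6.png')
a=cv2.resize(p['pixels'][145:230,295:395],None,fx=6,fy=6,interpolation=cv2.INTER_CUBIC)
print(proj(w,t),(proj(p,t)-[295,145])*6)
cv2.imwrite('pics/s6.png',a)
```

```text
[ 0.49088025 -0.28353722  0.03844354] [[-98.81248431 -49.56497939  38.4435446 ]] [-0.3229658  -0.57773007 -0.84802683] 0.0001174268425543691
[[319.60584268 230.75295197]] [[276.96064491 337.88927188]]
```

View pics/s6.png

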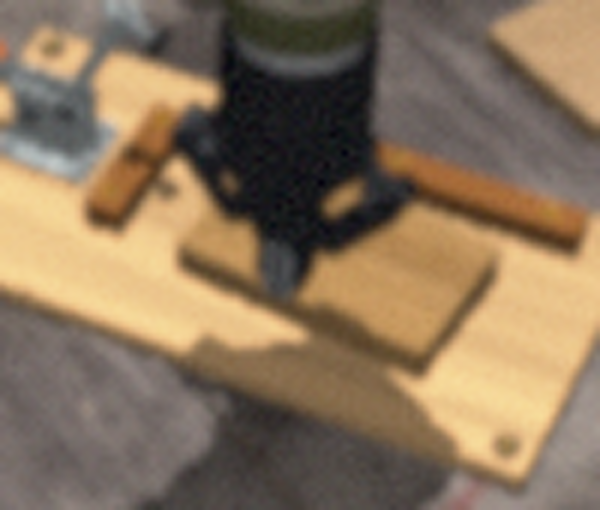

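View pics/w6.png

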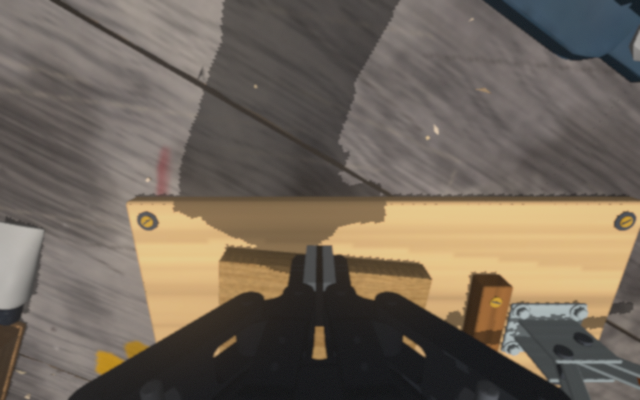

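Emit:
servo_tool(moves=[[0.5,0,0,0,1],[0.5,0,0,0,1],[0.5,0,0,0,1],[0.4,0,0,0,1],[0.2,0,0,0,1],[0.1,0,0,0,1],[0.1,0,0,0,1],[0.1,0,0,0,1],[0,0,0,0,1],[0,0,0,0,1]])

```text
clock: 10.1
tcp_pos: [0.4909, -0.2836, 0.0145]
orientation: [0.701, 0.091, 0.701, -0.091]
wrist_force: [0.2, -0.7, -0.3]
finger_gap: -0.0002
```

Run:
```python
from h import *
s=env.get_state();t=s['tcp_pos'];print(t,s['wrist_force'])
p=cam('side')
a=cv2.resize(p['pixels'][145:230,295:395],None,fx=6,fy=6,interpolation=cv2.INTER_CUBIC)
print((proj(p,t)-[295,145])*6)
cv2.imwrite('pics/s7.png',a)
```

```text
[ 0.4909252  -0.28356307  0.0144854 ] [ 0.2085243  -0.721771   -0.29679942]
[[275.26214908 368.40578282]]
```

View pics/s7.png

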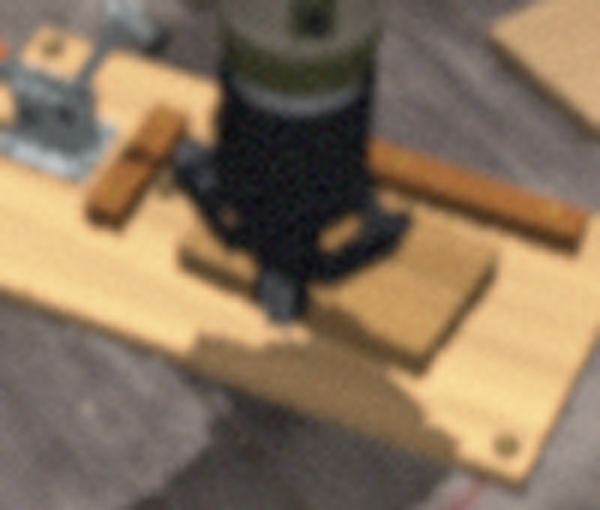

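Emit:
servo_tool(moves=[[0.3,0,0,0,1],[0.3,0,0,0,1],[0.3,0,0,0,1],[0.2,0,0,0,1],[0.2,0,0,0,1],[0,0,0,0,1],[0,0,0,0,1],[0,0,0,0,1],[0,0,0,0,1],[0,0,0,0,1]])

```text
clock: 11.4
tcp_pos: [0.4909, -0.2835, 0.0015]
orientation: [0.701, 0.091, 0.701, -0.091]
wrist_force: [0.4, 0.0, 0.5]
finger_gap: -0.0002
```

Run:
```python
from h import *
s=env.get_state();t=s['tcp_pos'];print(t,s['wrist_force'])
p=cam('side')
a=cv2.resize(p['pixels'][145:230,295:395],None,fx=6,fy=6,interpolation=cv2.INTER_CUBIC)
print((proj(p,t)-[295,145])*6)
cv2.imwrite('pics/s8.png',a)
```

```text
[ 0.49088892 -0.28353403  0.00146308] [0.4312401  0.02171948 0.4870067 ]
[[274.25727933 384.73415846]]
```

View pics/s8.png

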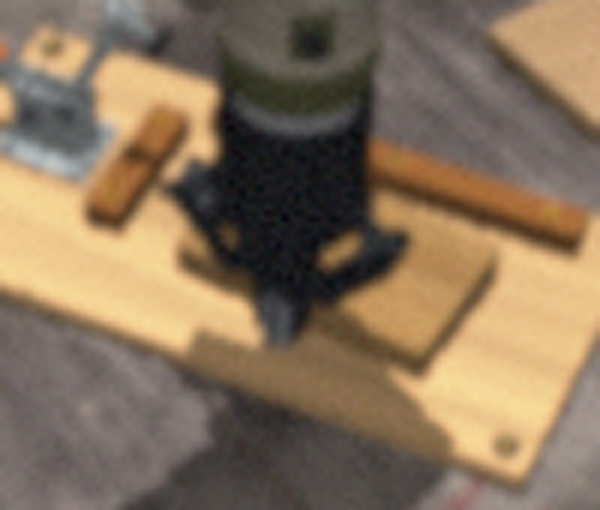

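Emit:
servo_tool(moves=[[0,0,0,0,-0.2],[0,0,0,0,-0.2],[0,0,0,0,-0.2],[0,0,0,0,-0.2],[0.3,0,0,0,-0.2],[0.3,0,0,0,-0.2],[0.2,0,0,0,-0.2],[0.2,0,0,0,-0.2],[0.2,0,0,0,-0.2],[0,0,0,0,-0.2]])

```text
clock: 12.7
tcp_pos: [0.4907, -0.2834, -0.0108]
orientation: [0.701, 0.091, 0.701, -0.091]
wrist_force: [0.4, -0.1, 0.2]
finger_gap: 0.0516
```

Run:
```python
from h import *
s=env.get_state();t=s['tcp_pos'];print(t,s['wrist_force'],s['finger_gap'])
p=cam('side')
a=cv2.resize(p['pixels'][145:230,295:395],None,fx=6,fy=6,interpolation=cv2.INTER_CUBIC)
print((proj(p,t)-[295,145])*6)
cv2.imwrite('pics/s9.png',a)
```

```text
[ 0.49072972 -0.28341558 -0.01079345] [ 0.44580983 -0.0792283   0.15679995] 0.05155985318916205
[[273.11503537 400.04328746]]
```

View pics/s9.png

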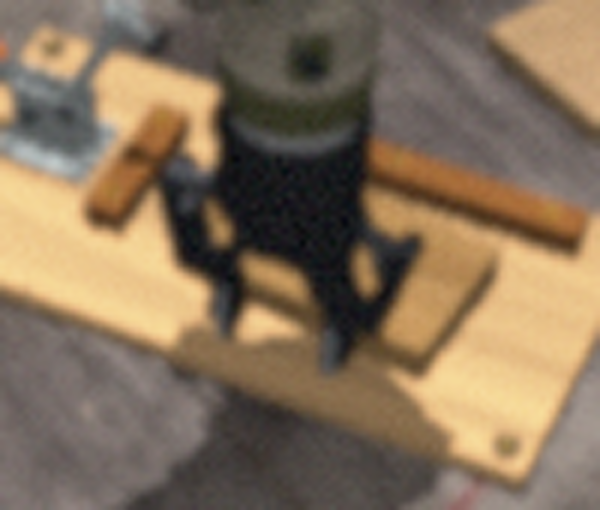

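Emit:
servo_tool(moves=[[0,0,0.4,0,-0.2],[0,0,0.4,0,-0.2],[0,0,0.3,0,-0.2],[0,0,0.3,0,-0.2],[0,0,0.3,0,-0.2],[0,0,0.3,0,-0.2],[0,0,0.3,0,-0.2],[0,0,0.3,0,-0.2],[0,0,0,0,-0.2],[0,0,0,0,-0.2]])

```text
clock: 14.0
tcp_pos: [0.5163, -0.2902, -0.0106]
orientation: [0.701, 0.091, 0.701, -0.091]
wrist_force: [-0.7, -0.3, 0.1]
finger_gap: 0.0511
```

Run:
```python
from h import *
v=[.599,-.2605,-.255]
s=env.get_state();t=s['tcp_pos'];print(t,Ti(v,t),s['wrist_force'],s['finger_gap'])
p=cam('side')
q=cam('scene')
a=cv2.resize(p['pixels'][145:230,295:395],None,fx=6,fy=6,interpolation=cv2.INTER_CUBIC)
cv2.imwrite('pics/s10.png',np.hstack([a[:,:460],cv2.resize(q['pixels'][160:272,322:394],(330,510),interpolation=cv2.INTER_CUBIC)]))
```

```text
[ 0.5162561  -0.29020023 -0.0105577 ] [[-72.57648992 -49.61158802 -10.55770059]] [-0.70415269 -0.25968227  0.10960005] 0.05110335874212181
```

View pics/s10.png

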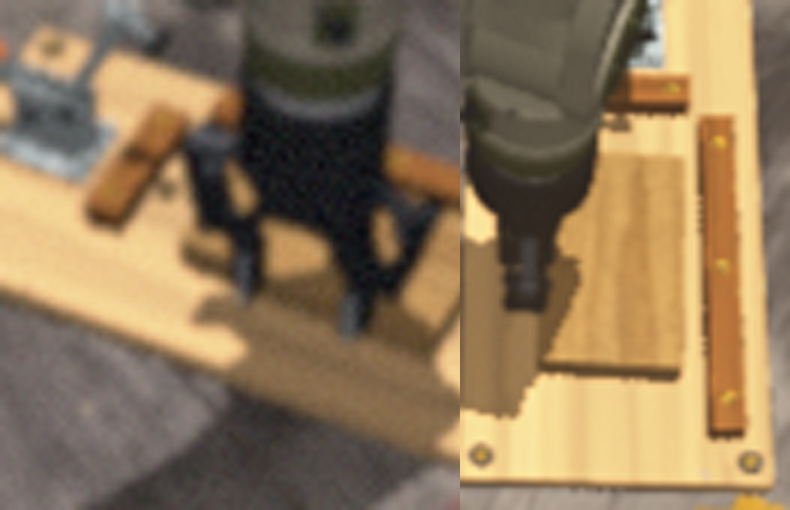

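Emit:
servo_tool(moves=[[0,0,0.3,0,-0.2],[0,0,0.3,0,-0.2],[0,0,0.3,0,-0.2],[0,0,0.2,0,-0.2],[0,0,0.1,0,-0.2],[0,0,0.1,0,-0.2],[0,0,0.1,0,-0.2],[0,0,0,0,-0.2],[0,0,0,0,-0.2],[0,0,0,0,-0.2]])

```text
clock: 15.35
tcp_pos: [0.5297, -0.2938, -0.0106]
orientation: [0.701, 0.091, 0.701, -0.091]
wrist_force: [0.0, -0.3, -0.4]
finger_gap: 0.0511
```

Run:
```python
from h import *
v=[.599,-.2605,-.255]
s=env.get_state();t=s['tcp_pos'];print(t,Ti(v,t),s['wrist_force'],s['finger_gap'])
q=cam('scene')
cv2.imwrite('pics/s11.png',cv2.resize(q['pixels'][160:272,322:394],None,fx=5,fy=5,interpolation=cv2.INTER_CUBIC))
```

```text
[ 0.52971924 -0.29381334 -0.0105629 ] [[-58.63731231 -49.71184782 -10.5629039 ]] [ 0.04598414 -0.28650508 -0.37253918] 0.05105340772325381
```

View pics/s11.png

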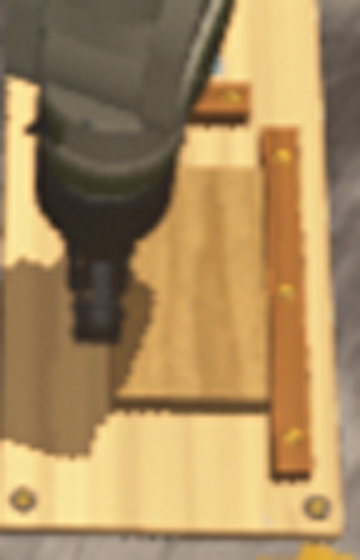

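Very close to the fence now. Creep on in 1 mm steps.

Emit:
servo_tool(moves=[[0,0,0.1,0,-0.2],[0,0,0.1,0,-0.2],[0,0,0.1,0,-0.2],[0,0,0,0,-0.2],[0,0,0,0,-0.2],[0,0,0,0,-0.2],[0,0,0,0,-0.2],[0,0,0,0,-0.2],[0,0,0,0,-0.2],[0,0,0,0,-0.2]])

```text
clock: 16.65
tcp_pos: [0.5309, -0.294, -0.0107]
orientation: [0.7, 0.091, 0.702, -0.091]
wrist_force: [-5.8, 0.9, 3.6]
finger_gap: 0.0516
```

Emit:
servo_tool(moves=[[0,0,0.1,0,-0.2],[0,0,0.1,0,-0.2],[0,0,0,0,-0.2],[0,0,0,0,-0.2],[0,0,0,0,-0.2],[0,0,0,0,-0.2],[0,0,0,0,-0.2],[0,0,0,0,-0.2],[0,0,0,0,-0.2],[0,0,0,0,-0.2]])

```text
clock: 17.9
tcp_pos: [0.5308, -0.294, -0.0108]
orientation: [0.699, 0.091, 0.703, -0.091]
wrist_force: [-11.3, 2.3, 7.3]
finger_gap: 0.0514
```

Run:
```python
from h import *
v=[.599,-.2605,-.255]
s=env.get_state();t=s['tcp_pos'];print(t,Ti(v,t),s['wrist_force'],s['finger_gap'])
q=cam('scene');p=cam('side')
cv2.imwrite('pics/s12.png',cv2.resize(q['pixels'][160:272,322:394],None,fx=5,fy=5,interpolation=cv2.INTER_CUBIC))
cv2.imwrite('pics/d12.png',cv2.resize(p['pixels'][125:230,265:415],None,fx=5,fy=5,interpolation=cv2.INTER_CUBIC))
```

```text
[ 0.53081941 -0.29399712 -0.01077928] [[-57.52636257 -49.61217211 -10.77928069]] [-11.3300241    2.25225645   7.27085802] 0.05136314463607547
```

View pics/s12.png

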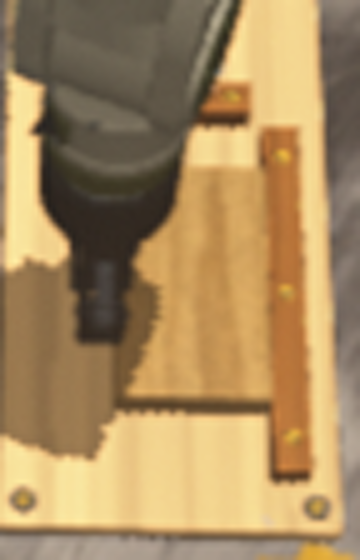

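View pics/d12.png

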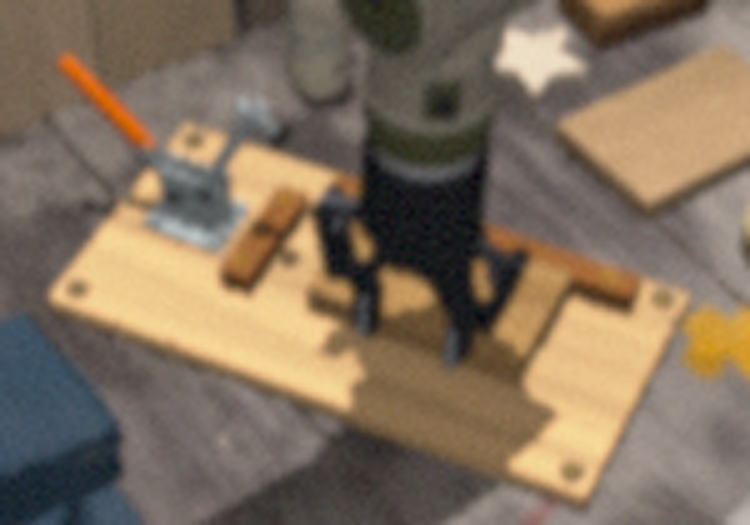

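Emit:
servo_tool(moves=[[0,0,-1,0,-0.2],[0,0,-1.5,0,-0.2],[-5,0,0,0,-0.2],[-5,0,0,0,-0.2],[0,-3.6,2.5,0,-0.2],[0,-3.6,2.5,0,-0.2],[0,-3.6,2.6,0,-0.2],[0,0,0,0.188,-0.2],[0,0,0,0.188,-0.2],[0,0,0,0.188,-0.2]])

```text
clock: 19.25
tcp_pos: [0.5566, -0.4129, 0.0892]
orientation: [0.648, 0.284, 0.647, -0.284]
wrist_force: [0.1, 0.2, 0.6]
finger_gap: 0.0513
```

Emit:
servo_tool(moves=[[0,0,0,0.188,-0.2],[0,0,0,0.188,-0.2],[0,0,0,0.188,-0.2],[0,0,0,0.188,-0.2],[0,0,0,0.188,-0.2],[0,0,0,0.067,-0.2],[0,0,0,0,-0.2],[0,0,0,0,-0.2],[0,0,0,0,-0.2],[0,0,0,0,-0.2]])

```text
clock: 20.5
tcp_pos: [0.5562, -0.4125, 0.0894]
orientation: [0.433, 0.559, 0.433, -0.559]
wrist_force: [-0.3, 0.0, -0.5]
finger_gap: 0.0509
```

Run:
```python
from h import *
from scipy.spatial.transform import Rotation as R
v=[.599,-.2605,-.255]
s=env.get_state();t=s['tcp_pos'];print(t,Ti(v,t),s['wrist_force'],s['finger_gap'])
o=s['orientation'];y=R.from_quat(np.r_[o[1:],o[0]]).as_matrix()[:,1];print(np.arctan2(y[1],y[0]),s['joint_pos'])
q=cam('scene');p=cam('wrist','w13.png')
cv2.imwrite('pics/s13.png',cv2.resize(q['pixels'][140:272,310:400],None,fx=4.5,fy=4.5,interpolation=cv2.INTER_CUBIC))
```

```text
[ 0.55618397 -0.41245435  0.08940149] [[  -3.10171322 -157.8407953    89.40149209]] [-0.31795477  0.02311158 -0.466884  ] 0.050901539401474384
-0.25362012149144225 [-7.53931250e-01  5.84634978e-01  2.11302929e-01  1.19733750e+00
  9.69436957e-05  1.07048520e+00]
```

View pics/s13.png

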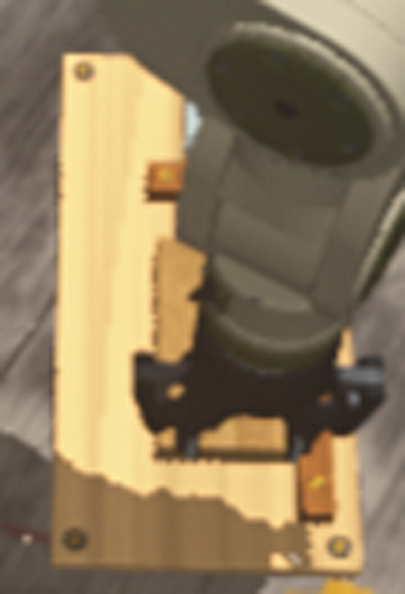

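View pics/w13.png

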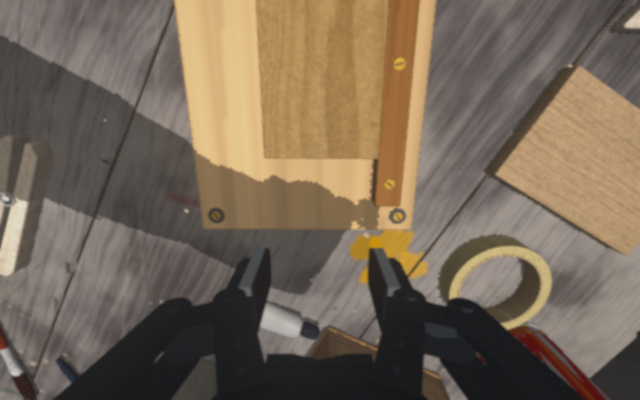

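Run:
```python
from h import *
v=[.599,-.2605,-.255]
p=cam('wrist')
for uv in [(265,158),(320,158),(377,158)]: print(Ti(v,atz(p,uv,.037)).round(1))
for uv in [(417,228),(203,228)]: print(Ti(v,atz(p,uv,.015)).round(1))
```

```text
[[ -45.1 -119.5   37. ]]
[[  -2.2 -119.5   37. ]]
[[  42.3 -119.4   37. ]]
[[  87.5 -188.5   15. ]]
[[-110.1 -188.6   15. ]]
```

Emit:
servo_tool(moves=[[3,-0.3,0,0,-0.2],[3,-0.3,0,0,-0.2],[2,0,0,0,-0.2],[1,0,0,0,-0.2],[0.5,0,0,0,-0.2],[0.5,0,0,0,-0.2],[0,0,0,0,-0.2],[0,0,0,0,-0.2],[0,0,0,0,-0.2],[0,0,0,0,-0.2]])

```text
clock: 21.9
tcp_pos: [0.5505, -0.4111, -0.0103]
orientation: [0.433, 0.559, 0.432, -0.559]
wrist_force: [-1.0, -0.4, -1.4]
finger_gap: 0.0512
```

Run:
```python
from h import *
v=[.599,-.2605,-.255]
s=env.get_state();t=s['tcp_pos'];print(t,Ti(v,t),s['wrist_force'],s['finger_gap'])
p=cam('wrist','w14.png');p=cam('side')
cv2.imwrite('pics/d14.png',cv2.resize(p['pixels'][125:230,265:415],None,fx=5,fy=5,interpolation=cv2.INTER_CUBIC))
```

```text
[ 0.55046748 -0.41105304 -0.01027778] [[  -8.98682399 -157.92675639  -10.27778459]] [-0.95719953 -0.42721037 -1.38163243] 0.05122489587118731
```

View pics/w14.png

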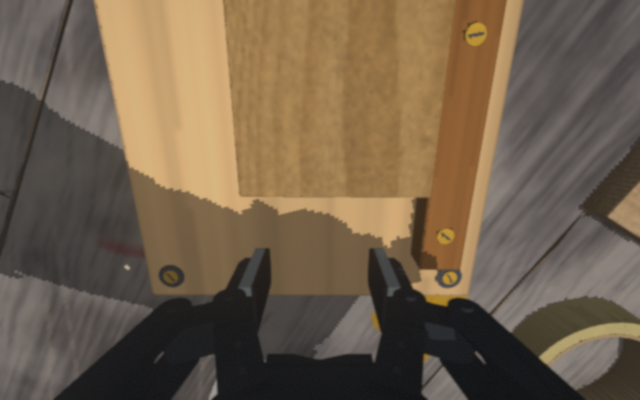

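View pics/d14.png

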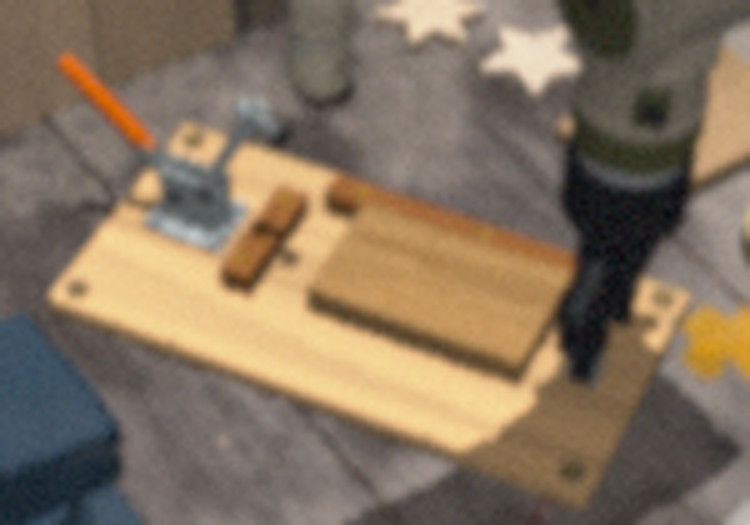

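Emit:
servo_tool(moves=[[0,0,-0.6,0,-0.2],[0,0,-0.6,0,-0.2],[0,0,-0.6,0,-0.2],[0,0,-0.4,0,-0.2],[0,0,-0.4,0,-0.2],[0,0,-0.4,0,-0.2],[0,0,-0.4,0,-0.2],[0,0,-0.4,0,-0.2],[0,0,-0.4,0,-0.2],[0,0,-0.4,0,-0.2]])

```text
clock: 23.25
tcp_pos: [0.562, -0.3662, -0.0105]
orientation: [0.433, 0.559, 0.433, -0.559]
wrist_force: [-0.7, -1.4, -0.1]
finger_gap: 0.0514
```

Emit:
servo_tool(moves=[[0,0,-0.3,0,-0.2],[0,0,-0.3,0,-0.2],[0,0,-0.3,0,-0.2],[0,0,-0.3,0,-0.2],[0,0,-0.1,0,-0.2],[0,0,-0.1,0,-0.2],[0,0,-0.1,0,-0.2],[0,0,0,0,-0.2],[0,0,0,0,-0.2],[0,0,0,0,-0.2]])

```text
clock: 24.5
tcp_pos: [0.5657, -0.3518, -0.0106]
orientation: [0.433, 0.559, 0.433, -0.559]
wrist_force: [0.2, -0.4, 0.5]
finger_gap: 0.0514
```

Run:
```python
from h import *
v=[.599,-.2605,-.255]
s=env.get_state();t=s['tcp_pos'];print(t,Ti(v,t),s['wrist_force'],s['finger_gap'])
p=cam('wrist','w15.png')
```

```text
[ 0.56568939 -0.35180066 -0.01062054] [[ -9.20328358 -96.75074774 -10.62053508]] [ 0.15186159 -0.35425738  0.47314242] 0.05137887574460839
```

View pics/w15.png

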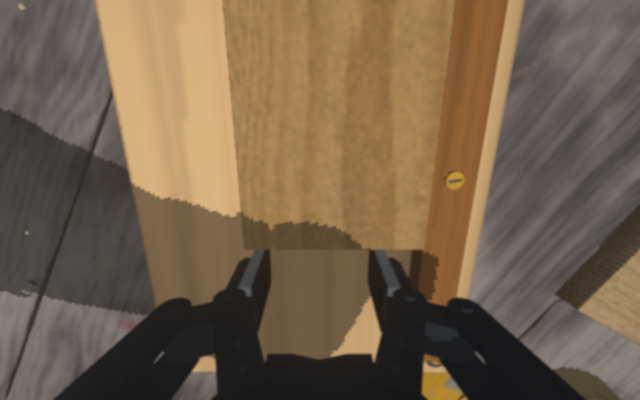

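Emit:
servo_tool(moves=[[0,0,-0.1,0,-0.2],[0,0,-0.1,0,-0.2],[0,0,-0.1,0,-0.2],[0,0,-0.1,0,-0.2],[0,0,-0.1,0,-0.2],[0,0,-0.1,0,-0.2],[0,0,0,0,-0.2],[0,0,0,0,-0.2],[0,0,0,0,-0.2],[0,0,0,0,-0.2]])

```text
clock: 25.8
tcp_pos: [0.5667, -0.3471, -0.0105]
orientation: [-0.433, -0.559, -0.432, 0.56]
wrist_force: [-3.0, -3.5, 0.3]
finger_gap: 0.0513
```

Run:
```python
from h import *
v=[.599,-.2605,-.255]
s=env.get_state();t=s['tcp_pos'];print(t,Ti(v,t),s['wrist_force'],s['finger_gap'])
p=cam('wrist','w16.png');p=cam('side')
cv2.imwrite('pics/d16.png',cv2.resize(p['pixels'][125:230,265:415],None,fx=5,fy=5,interpolation=cv2.INTER_CUBIC))
```

```text
[ 0.56669249 -0.34705758 -0.01054821] [[ -9.42903572 -91.90801551 -10.54820555]] [-2.98838534 -3.46255709  0.32939212] 0.05126587823424522
```

View pics/w16.png

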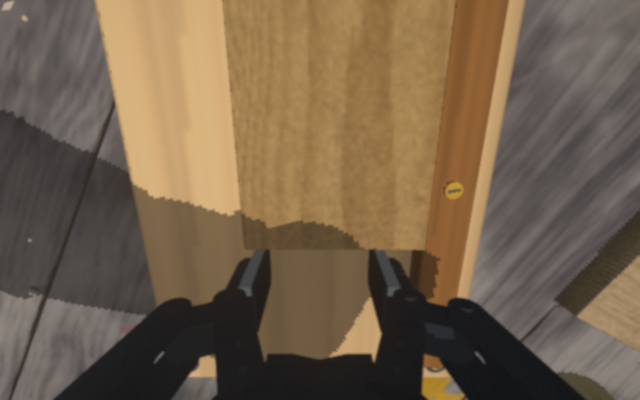

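View pics/d16.png

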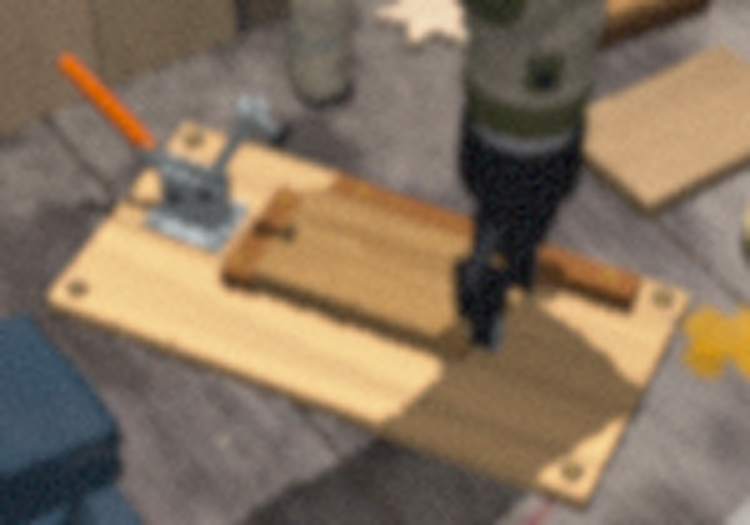

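Emit:
servo_tool(moves=[[0,0,-0.1,0,-0.2],[0,0,-0.1,0,-0.2],[0,0,-0.1,0,-0.2],[0,0,0,0,-0.2],[0,0,0,0,-0.2],[0,0,0,0,-0.2],[0,0,0,0,-0.2],[0,0,0,0,-0.2],[0,0,0,0,-0.2],[0,0,0,0,-0.2]])

```text
clock: 27.15
tcp_pos: [0.5665, -0.347, -0.0102]
orientation: [-0.433, -0.558, -0.431, 0.562]
wrist_force: [-5.4, -10.3, -0.3]
finger_gap: 0.0514
```

Run:
```python
from h import *
v=[.599,-.2605,-.255]
s=env.get_state();t=s['tcp_pos'];print(t,Ti(v,t),s['wrist_force'],s['finger_gap'])
p=cam('side')
cv2.imwrite('pics/d17.png',cv2.resize(p['pixels'][145:200,300:400],None,fx=7,fy=7,interpolation=cv2.INTER_CUBIC))
p=cam('wrist','w17.png')
for uv in [(245,249),(424,249),(228,60),(450,60)]: print(Ti(v,atz(p,uv,.037)).round(1))
for uv in [(432,249),(455,30)]: print('fence',Ti(v,atz(p,uv,.033)).round(1))
```

```text
[ 0.56648158 -0.34696267 -0.01024981] [[ -9.6570656  -91.86937178 -10.24981255]] [ -5.41715319 -10.28205384  -0.30226394] 0.051399335157219776
[[-45.8 -80.1  37. ]]
[[ 42.5 -80.2  37. ]]
[[-45.7   4.9  37. ]]
[[43.6  4.7 37. ]]
fence [[ 48.1 -82.4  33. ]]
fence [[45.7 16.1 33. ]]
```

View pics/d17.png

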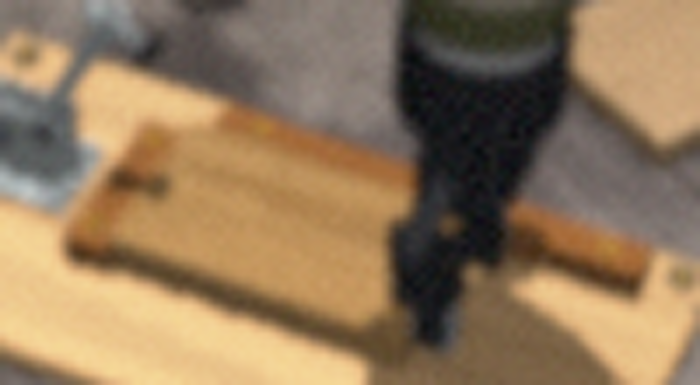

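View pics/w17.png

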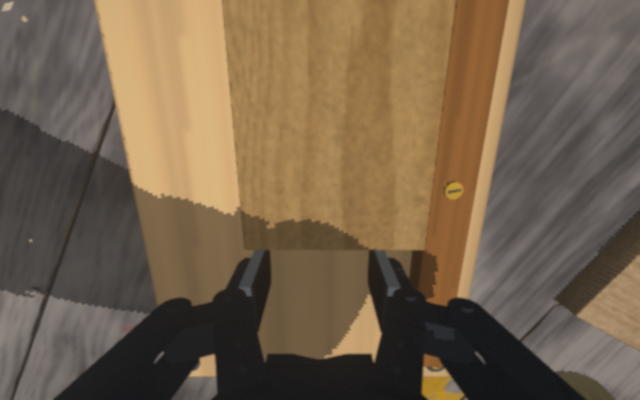

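Run:
```python
import cv2,numpy as np
a=cv2.imread('pics/w17.png')[180:270,400:480];b=cv2.imread('pics/w14.png')[130:220,400:480]
cv2.imwrite('pics/z.png',np.hstack([cv2.resize(x,None,fx=4.8,fy=5,interpolation=cv2.INTER_CUBIC) for x in(a,b)]))
```

```text
(no output)
```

View pics/z.png

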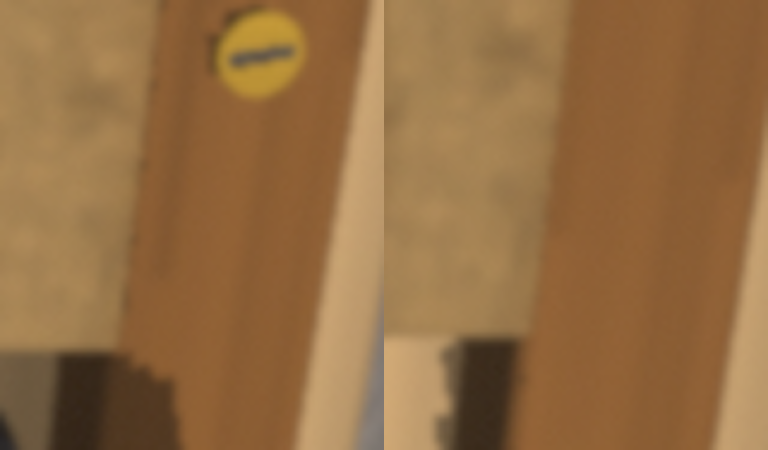

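Emit:
servo_tool(moves=[[0,0,1,0,-0.2],[0,0,1.5,0,-0.2],[-4.5,0,0,0,1],[-4.5,0,0,0,1],[-4.5,0,0,0,1],[-4.5,0,0,0,1],[0,0,0,0,1],[0,0,-4,0,1],[0,0,-4,0,1],[0,0,-4,0,1]])

```text
clock: 28.5
tcp_pos: [0.5915, -0.25, 0.1681]
orientation: [0.432, 0.559, 0.433, -0.559]
wrist_force: [-0.1, -0.7, 1.0]
finger_gap: 0.0004
```

Run:
```python
from h import *
v=[.599,-.2605,-.255]
s=env.get_state();t=s['tcp_pos'];print(t,Ti(v,t),s['wrist_force'],s['finger_gap'])
w=cam('wrist','w18.png');p=cam('side')
cv2.imwrite('pics/d18.png',cv2.resize(p['pixels'][125:230,265:415],None,fx=5,fy=5,interpolation=cv2.INTER_CUBIC))
r=models.pinpoint('handle_end',w);print([(q['location'],q['conf']) for q in r])
for th in (.55,.65,.75): print(th,[proj(c,T(v,[0,146+116*np.cos(th),41+116*np.sin(th)])).round(1) for c in (w,p)])
```

```text
[ 0.59152434 -0.25002934  0.16810329] [[ -9.87510071   8.24636878 168.10329479]] [-0.1299867  -0.70071557  0.9604176 ] 0.00043777507816379814
[]
0.55 [array([[ 334.8, -165.1]]), array([[273.7, 139.8]])]
0.65 [array([[ 335.3, -164. ]]), array([[275.2, 138.1]])]
0.75 [array([[ 335.9, -159.7]]), array([[276.9, 136.6]])]
```

View pics/w18.png

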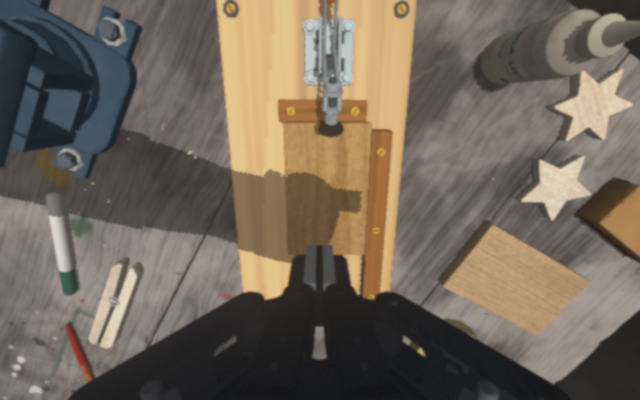

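View pics/d18.png

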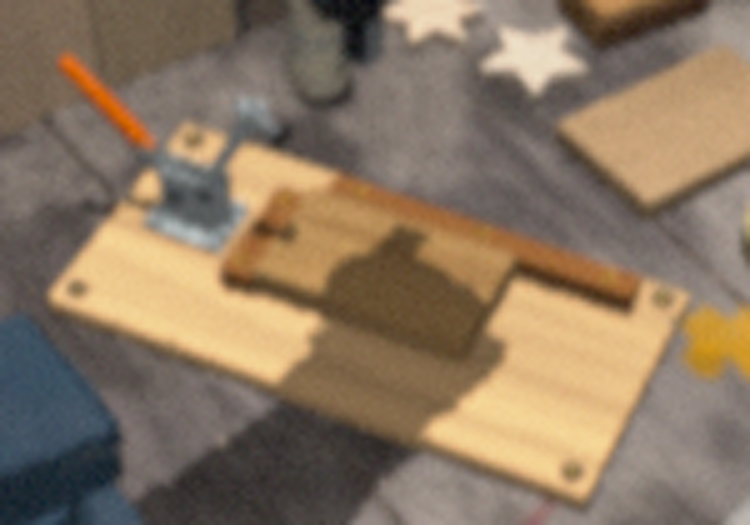

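Emit:
servo_tool(moves=[[0,0.5,-4,0,1],[0,0.5,-4,0,1],[0,0,-4,0,1],[0,0,-4,0,1],[0,0,-4,0,1],[0,0,-1.4,0,1],[0,0,0,0,1],[0,0,0,0,1],[0,0,0,0,1],[0,0,0,0,1]])

```text
clock: 29.9
tcp_pos: [0.6551, -0.0477, 0.1695]
orientation: [0.432, 0.56, 0.432, -0.56]
wrist_force: [-0.6, -1.1, -0.6]
finger_gap: -0.0
```

Run:
```python
from h import *
v=[.599,-.2605,-.255]
s=env.get_state();t=s['tcp_pos'];print(t,Ti(v,t),s['wrist_force'],s['finger_gap'])
w=cam('wrist','w19.png');p=cam('side');q=cam('scene')
cv2.imwrite('pics/d19.png',np.hstack([cv2.resize(c['pixels'][y:y+130,x:x+95],None,fx=4,fy=4,interpolation=cv2.INTER_CUBIC) for c,x,y in((p,255,80),(q,310,90))]))
for th in (.55,.65,.75,.8): print(th,[proj(c,T(v,[0,146+116*np.cos(th),41+116*np.sin(th)])).round(1) for c in (w,p,q)])
```

```text
[ 0.65511986 -0.04768476  0.16949683] [[  0.62346546 220.08947383 169.49682544]] [-0.57342312 -1.09679509 -0.58167408] -3.605072382278068e-05
0.55 [array([[318. , 170.7]]), array([[273.7, 139.8]]), array([[360. , 121.6]])]
0.65 [array([[318. , 181.1]]), array([[275.2, 138.1]]), array([[360.3, 121.4]])]
0.75 [array([[318., 193.]]), array([[276.9, 136.6]]), array([[360.6, 121.6]])]
0.8 [array([[318. , 199.4]]), array([[277.9, 136. ]]), array([[360.8, 121.9]])]
```

View pics/w19.png

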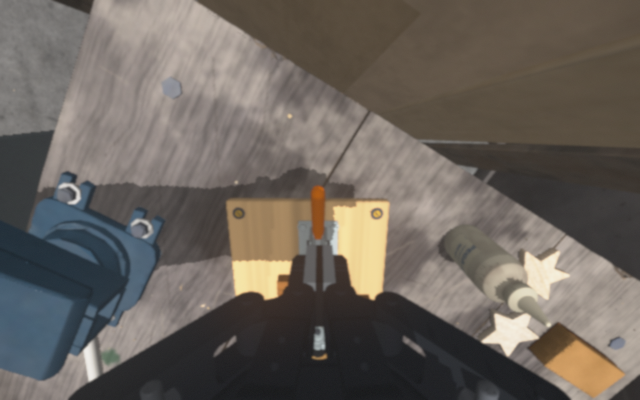

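View pics/d19.png

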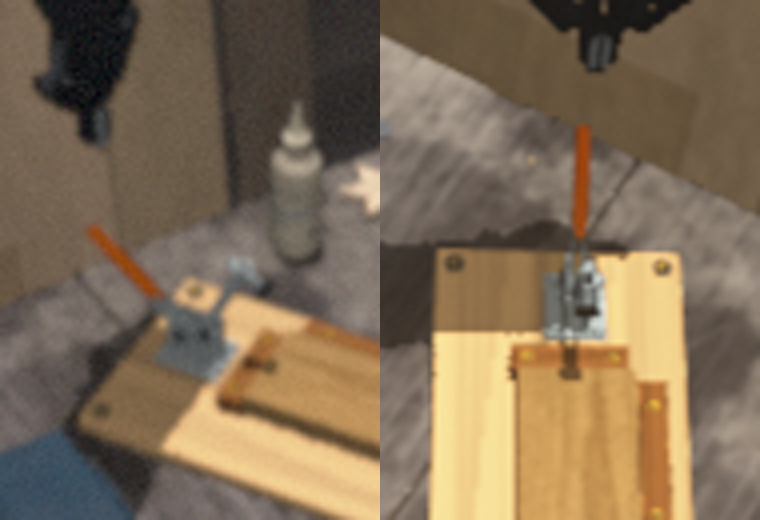

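Emit:
servo_tool(moves=[[2.5,0,0,0,1],[2.5,0,0,0,1],[2,0,0,0,1],[0.5,0,0,0,1],[0.5,0,0,0,1],[0.5,0,0,0,1],[0.5,0,0,0,1],[0.5,0,0,0,1],[0.5,0,0,0,1],[0.5,0,0,0,1]])

```text
clock: 31.3
tcp_pos: [0.6553, -0.0466, 0.0642]
orientation: [0.433, 0.559, 0.433, -0.559]
wrist_force: [-0.2, -0.4, 0.9]
finger_gap: -0.0003
```

Run:
```python
from h import *
v=[.599,-.2605,-.255]
s=env.get_state();t=s['tcp_pos'];print(t,Ti(v,t),s['wrist_force'],s['finger_gap'])
p=cam('side');q=cam('scene')
cv2.imwrite('pics/d20.png',np.hstack([cv2.resize(c['pixels'][y:y+130,x:x+95],None,fx=4,fy=4,interpolation=cv2.INTER_CUBIC) for c,x,y in((p,255,80),(q,310,90))]))
```

```text
[ 0.65530124 -0.04662151  0.06417197] [[  0.5307707  221.16409586  64.17196547]] [-0.24999012 -0.3993042   0.89106148] -0.0002943593216385997
```

View pics/d20.png

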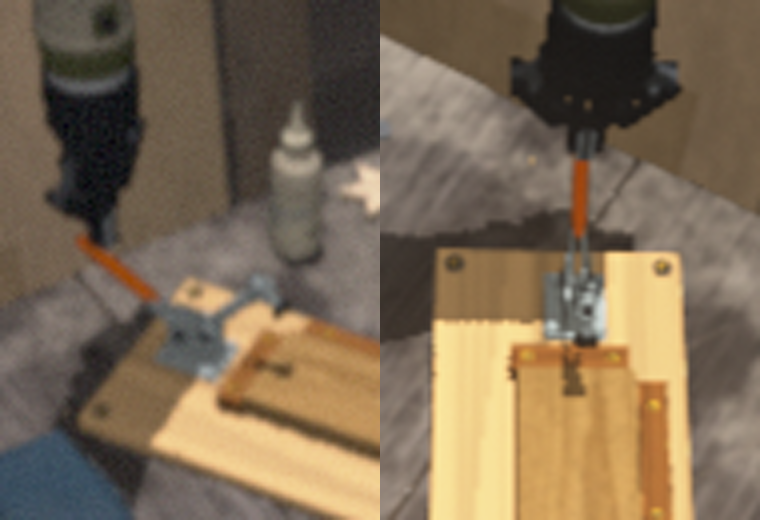

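Emit:
servo_tool(moves=[[0.5,0,0,0,1],[0.5,0,0,0,1],[0.5,0,0,0,1],[0.5,0,0,0,1],[0.5,0,0,0,1],[0.4,0,0,0,1],[0.4,0,0,0,1],[0.3,0,0,0,1],[0.3,0,0,0,1],[0,0,0,0,1]])

```text
clock: 32.65
tcp_pos: [0.655, -0.0467, 0.025]
orientation: [-0.433, -0.559, -0.433, 0.56]
wrist_force: [-0.1, -0.3, 0.7]
finger_gap: -0.0
```

Emit:
servo_tool(moves=[[0.2,0,0,0,1],[0.2,0,0,0,1],[0.1,0,0,0,1],[0.1,0,0,0,1],[0,0,0,0,1],[0,0,0,0,1],[0,0,0,0,1],[0,0,0,0,1],[0,0,0,0,1],[0,0,0,0,1]])

```text
clock: 33.9
tcp_pos: [0.6552, -0.0466, 0.0194]
orientation: [0.433, 0.559, 0.433, -0.559]
wrist_force: [-0.3, -0.4, -0.2]
finger_gap: -0.0
```

Run:
```python
from h import *
v=[.599,-.2605,-.255]
s=env.get_state();t=s['tcp_pos'];print(t,Ti(v,t),s['wrist_force'],s['finger_gap'])
p=cam('side');q=cam('scene')
cv2.imwrite('pics/d21.png',np.hstack([cv2.resize(c['pixels'][y:y+130,x:x+95],None,fx=4,fy=4,interpolation=cv2.INTER_CUBIC) for c,x,y in((p,255,100),(q,310,90))]))
```

```text
[ 0.65523516 -0.04658274  0.01940754] [[  0.45705453 221.18494395  19.40753568]] [-0.25142789 -0.40619009 -0.18255868] -3.9222966376614613e-05
```

View pics/d21.png

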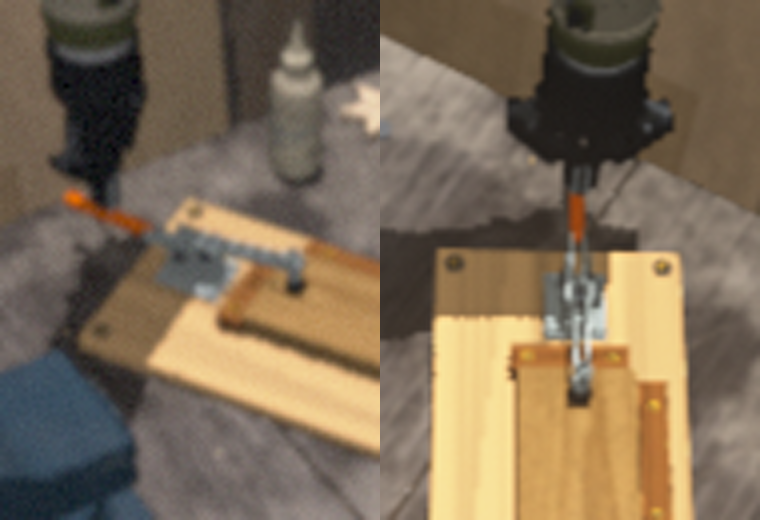

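Emit:
servo_tool(moves=[[0.2,0,0,0,1],[0.2,0,0,0,1],[0.1,0,0,0,1],[0.1,0,0,0,1],[0.1,0,0,0,1],[0,0,0,0,1],[0,0,0,0,1],[0,0,0,0,1],[0,0,0,0,1],[0,0,0,0,1]])

```text
clock: 35.25
tcp_pos: [0.6557, -0.0459, 0.0135]
orientation: [0.433, 0.56, 0.433, -0.559]
wrist_force: [-1.3, 2.9, 7.5]
finger_gap: 0.0001
```

Emit:
servo_tool(moves=[[0.1,0,0,0,1],[0.1,0,0,0,1],[0.1,0,0,0,1],[0.1,0,0,0,1],[0,0,0,0,1],[0,0,0,0,1],[0,0,0,0,1],[0,0,0,0,1],[0,0,0,0,1],[0,0,0,0,1]])

```text
clock: 36.5
tcp_pos: [0.656, -0.0459, 0.0126]
orientation: [0.433, 0.56, 0.432, -0.558]
wrist_force: [-7.1, 4.0, 23.2]
finger_gap: 0.0002
```

Run:
```python
from h import *
p=cam('side');q=cam('scene');print(env.get_state()['wrist_force'])
cv2.imwrite('pics/d22.png',np.hstack([cv2.resize(c['pixels'][y:y+130,x:x+95],None,fx=4,fy=4,interpolation=cv2.INTER_CUBIC) for c,x,y in((p,255,100),(q,310,90))]))
```

```text
[-7.29795291  4.32630367 24.03664014]
```

View pics/d22.png

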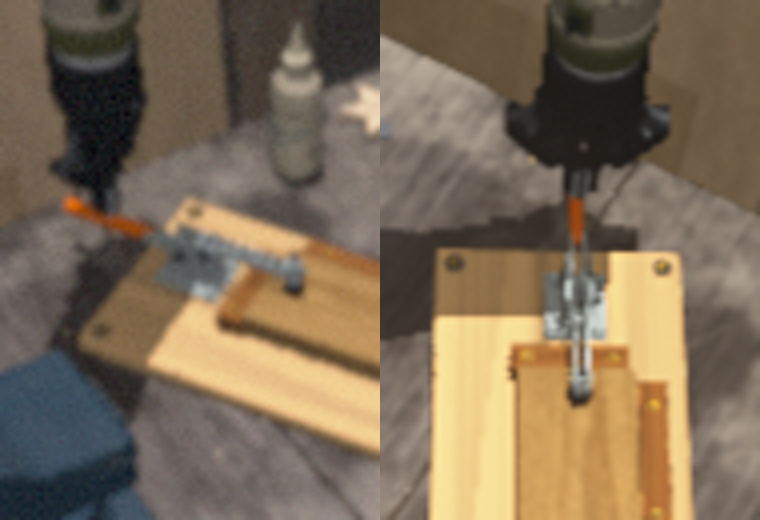

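Emit:
servo_tool(moves=[[-0.5,0,0,0,1],[-1,0,0,0,1],[-3,0,0,0,1],[-4,0,0,0,1],[-5,0,0,0,1],[0,0,0,0,1],[0,0,0,0,1],[0,0,0,0,1],[0,0,0,0,1],[0,0,0,0,1]])

```text
clock: 37.85
tcp_pos: [0.6548, -0.0465, 0.1425]
orientation: [-0.432, -0.559, -0.433, 0.56]
wrist_force: [0.1, -0.2, 0.0]
finger_gap: 0.0005
```

Run:
```python
from h import *
v=[.599,-.2605,-.255]
p=cam('side');q=cam('scene');w=cam('wrist','w23.png');print(env.get_state()['wrist_force'])
cv2.imwrite('pics/d23.png',np.hstack([cv2.resize(c['pixels'][y:y+130,x:x+95],None,fx=4,fy=4,interpolation=cv2.INTER_CUBIC) for c,x,y in((p,265,110),(q,310,120))]))
for th in (0,.05,.1,.2): print(th,[proj(c,T(v,[0,146+116*np.cos(th),41+116*np.sin(th)])).round(1) for c in (w,p,q)])
for c in (p,q): print([(r['location'],r['conf']) for r in models.pinpoint('handle_end',c)[:2]])
```

```text
[-0.05259485 -0.39782386  0.0236237 ]
0 [array([[318.6, 145.8]]), array([[270.7, 151.9]]), array([[358.3, 129. ]])]
0.05 [array([[318.6, 146.8]]), array([[270.6, 150.7]]), array([[358.4, 128. ]])]
0.1 [array([[318.6, 148.2]]), array([[270.6, 149.4]]), array([[358.6, 127. ]])]
0.2 [array([[318.6, 152.3]]), array([[270.8, 147. ]]), array([[358.9, 125.2]])]
[([270.4, 152.6], 0.7)]
[([361.0, 127.2], 0.4), ([359.1, 188.8], 0.33)]
```

View pics/d23.png

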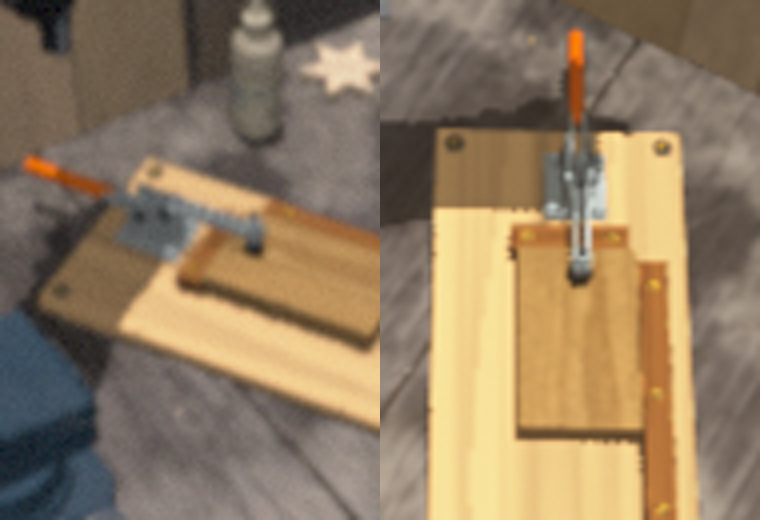

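```bash
python3 -c "
from h import *
print(order.hand_in(), env.get_state()['clock'])"
```

```text
the job is handed in; nothing more can be done
the job is handed in; nothing more can be done
```

I pushed the board flush against the fence, slid its free end along to the end stop, pressed the orange handle down to its hard stop, lifted clear and handed in at about 38 s of 64. The hand-in gives no verdict.

**Board position:** after the slide, the wrist camera put its edges at about x ≈ −0.8 mm and y ≈ −5 mm of the jig frame, parallel to the fence with no visible gap. The pictures after clamping still show it there.

**Forces:** the readings were about 11 N at the fence, 12 N at the stop and 25 N on the handle. They were read only at the end of each move.

**Handle:** the last 4 mm of commanded travel moved it only 0.9 mm, which fits the hard stop. In the side camera the handle's tip is where the down position puts it (row 152.6 found, 151.9 expected). The scene camera's network was less sure (confidence 0.4) and put the tip about 3 pixels off; I went with the side view and the force. After lifting, the foot looks seated on the board. I did not measure the foot's force on the board.

**Disagreement found:** the real fingertips sit about 35 mm higher than the stated tool point. My first approach therefore passed over the board without touching it. I measured the tip height from the camera views and descended further.

**Bystanders:** I saw no contact with the marker, loose clamp or paint tube, but did not measure their positions at the end.

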